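Clamp a heel former in the eccentric clamp bed

TASK

Stand the larger of the two aluminium heel formers in the clamp bed, between the two side rails, with its upright heel block at the fence end. Then turn the eccentric T-knob clockwise until its lobe presses the former's foot firmly against the fence and let go, so that it stays clamped. Leave the smaller former where it is.

Things in the scene. Friction and masses are not known exactly. Their poses are not given: they have to be found in the camera images.
- former_grip (a point): Larger former's heel block, aluminium: 56 mm tall, flat parallel flanks 44 mm apart facing +y and -y (flat for 28 mm along x), round heel towards +x. This point: centre of the flat-flanked part, half-way up, 42 mm above the foot's underside, 28 mm below the top, 40 mm from the foot's +x end, 80 mm from its -x end. x runs along the foot to the heel end, z up.
- former: Whole larger former, loose, 0.3 to 0.6 kg: flat foot 120 (x) x 56 (y) x 14 mm with the D-shaped heel block upright on its +x end (overall 70 mm tall). Origin: centre of the foot's underside, axes as the heel block's. Starts upright on the table.
- small_former_grip (a point): Smaller former, loose, same form: foot 90 x 42 x 10 mm, heel block 30 mm wide, 36 mm tall. This point: centre of its block's flat part, half-way up, 28 mm above the table. Must stay where it is.
- bed: Clamp bed fixed to the table: dark steel plate 220 x 116 x 12 mm, steel fence across its +x end (90 mm wide, 22 mm high above the plate), two side rails 10 mm high, eccentric knob at its -x end with the axis at x = -54.5 mm, y = 0. Origin: centre of the underside, at table height. x runs level towards the fence, z up.
- bed_nest (a point): Point on the bed plate's top face, 12 mm above the table, 30 mm along x from the bed's origin: here the foot's centre stands when clamped, its x along this x (to the fence). Fence face at x = +60 mm; rails' inner faces at y = +-35 mm, from x = -45 to +55 mm. The drawn-back cam leaves the foot 9 mm or more of play in x: set it down 4 to 5 mm short of the fence.
- knob_grip (a point): T-knob: black bar 60 (x) x 12 (y) x 26 mm (z) on an upright spindle, over a steel cam disc 40 mm across, 16 mm thick, its centre 9 mm off the spindle axis, midway between +x and +y (the lobe). This point: on the axis, at the middle of the bar, 47 mm above the bed plate; disc top 17 mm above the plate. Turns with the knob.
- knob_part (a joint): Eccentric's angle, rad, 0 to 2.3, growing clockwise from above; starts 0 to 0.35 (cam drawn back, bar about across the bed; at 0 the bar's x is 100 degrees anticlockwise from the bed's x). Its own friction, 0.18 N m, holds it where it is left. It meets the foot against the fence at 1.40 to 1.48 and at once turns stiff; a last twist of about 1 N m, some 0.05 to 0.1 rad more, clamps firmly.

How it is judged (in metres and radians):
At the end, for the whole second after the job is handed in: The larger former stands flat on the bed (height within 4 mm, tilt under 0.06 rad) with its heel block at the fence end, its foot within 4 mm of the fence and within 0.1 rad of square, the cam pressing on it with more than 6 N, released and at rest (contact force between knob_part and former above 6 N and x of former in the frame of bed_nest between -0.004 and 0.004 m and z of former in the frame of bed_nest between -0.004 and 0.004 m and x of former_grip in the frame of bed_nest above 0.01 m and angle between the x axis of former and the x axis of bed, either way round below 0.1 rad and angle between former's own z axis and vertical below 0.06 rad and linear speed of former below 0.01 m/s); the robot touches nothing.
It fails at once if the smaller former is shifted by more than 30 mm (distance of small_former_grip from where it was at the start of the episode above 0.03 m).
It also fails if it takes over 58 s, if anything falls off the work surface, if the arm or the gripper's body presses on something with over 40 N, if the wrist force passes 120 N, or if a joint passes its speed limit or range.

ROBOT

A 7-joint arm with a two-finger parallel gripper is mounted at the origin on the work surface. World frame = base frame: x ahead of the robot, y to its left, z up, the work surface at z = 0. Lengths are in mm, angles in rad, forces in N, time in s.
With the tool pointing down it reaches from about 425 to 825 mm from the base axis. Payload 3.6 kg.
Tool frame: the origin (TCP) lies between the finger pads; the fingertips stand 14 mm ahead of it and the grasp point (between the pads) lies 5 mm behind it; z points along the fingers, y is the line along which they close (so a half turn about z gives the same grasp; the last joint's range is limited). The gripper opens to 85 mm and grips with 20 to 120 N. Pads are 22 mm wide; open, the fingers measure 114 mm over their backs; the gripper's body (76 mm by 85 mm) begins 54 mm behind the grasp point. The pads swing forward as they close: fully open they stand 13 mm farther back than shut.
Start: joints at [-1.147, 0.615, -0.013, 1.423, 0.008, 1.103, -0.04], TCP at [282.576, 585.333, 245.297] pointing down, gripper open.
Joint ranges: [-3.12, 3.12], [-0.3, 2.06], [-1.34, 1.32], [0.26, 2.42], [-1.36, 4.5], [0.01, 1.98], [-2.84, 2.84]. Speed limits (rad/s): [2.79, 2.79, 3.14, 3.14, 3.14, 3.14, 3.14].

INTERFACE

Orientations are given as a unit quaternion [x, y, z, w].
In Python, from workcell import get_state, capture, sign_off gives the robot as it stands.
- The arm moves only by the tool move_arm, never from a script. Its argument "rows" is one flat list of numbers, 7 for each row, row after row: the shift along the tool's x, y, z in cm, then the turn, a rotation vector about the tool's x, y, z in degrees, then the closure, from 0 (fully open) to 1 (shut). In form: [x, y, z, ax, ay, az, fingers, x, y, z, ax, ay, az, fingers, ...]. A call has 1 to 12 rows; each row is the pose to reach, as a shift and turn from the pose commanded when the call began, along the tool's axes at that moment; what a row does not reach only later rows make up. A row lasts 1/10 s, in which the tool goes at most 50 mm and 8.59 degrees, less where a joint would pass 70% of its speed; a pose out of reach is approached as far as the arm can. A call with a gripper value outside its range is refused whole. The fingers move at their own pace and stop on an object; "force" is the grip in N (left out, the last holds). Time passes only in rows, so rows that repeat a pose let the fingers close. It gives the time, the measured TCP pose, the force, the opening and the grip force at its end, in the units of the state.
- get_state(): the state, without advancing time (a new reading comes with each control period).
- capture(name): name is "scene" or "side" or "wrist"; returns a dict with "color" (480x640x3 uint8, blue, green, red), "fx", "fy", "cx", "cy" (pixels), "R" (3x3) and "t" (3): a world point X has camera coordinates R X + t. Camera axes: x right, y down, z forward; pixel columns grow to the right and rows downward; lengths in mm; the calibration is good to about 2 mm. A picture is of the moment at which its call begins. There is no depth.
- sign_off(): hands the job in; it is judged then, once.
The state is a dict: "t": time; "joint_positions": joint angles; "qd": joint speeds; "joint_torque": joint torques, N m; "tool_pos": TCP position; "tcp_rot": TCP orientation; "contact_force": force on the tool from outside, world axes, zero at the start; "wrist_torque": the same for the moment, N m; "gripper_width": finger opening in mm; "grasp_force": force on a finger pad.
Only numpy, scipy, OpenCV 4.12 (cv2) and the standard library are available. Lean on these libraries where they do the work, as an engineer would, in place of code of your own. Each camera call takes 0.05 s, during which the arm holds its last target. There are 200 camera calls.

## Working session

There is one attempt and no reset: what is moved stays moved. The work goes in short steps, Python scripts to look and compute and a tool call to move; the robot and the scene stay as the last step left them, time stands still between calls to the robot, and variables do not carry over. Pictures are saved under pics/ and viewed, at most 13 in all, crops included, and the job is handed in when it is done.

Besides the shell and the picture viewer there is one more tool, called after "Emit:" by a JSON object that holds its "fn" and its "kwargs", one argument or row to a line. move_arm: Moves the arm, as the interface text tells. Its arguments: {"type":"object","properties":{"rows":{"type":"array","items":{"type":"number"}},"force":{"type":"number"}},"required":["rows"]}

```bash
mkdir -p pics; python3 - <<'E'
from workcell import get_state, capture
import cv2,pickle
d={}
for n in("scene","side","wrist"):
    d[n]=capture(n); cv2.imwrite(f"pics/{n}0.png",d[n]["color"])
    print(n,d[n]["fx"],d[n]["R"],d[n]["t"])
pickle.dump(d,open("c0.pkl","wb"))
s=get_state();print(s["t"],s["tool_pos"],s["tcp_rot"],s["gripper_width"])
E
```

```text
scene 586.59741175738 [[-0.64923059  0.76046958  0.01362553]
 [ 0.51736725  0.45467816 -0.724982  ]
 [-0.55752199 -0.46363109 -0.68863302]] [ 306.94728333 -245.13720337 1330.51351579]
side 558.0019995877607 [[ 0.7643711  -0.64475806  0.00488522]
 [-0.44514217 -0.53317421 -0.71942596]
 [ 0.46646036  0.54773379 -0.69455196]] [-370.1528801   327.956254    714.05271328]
wrist 379.7310605987312 [[ 0.43409504  0.90086652 -0.00100519]
 [ 0.86967852 -0.41877509  0.26131725]
 [ 0.23499101 -0.11431071 -0.96525245]] [-650.02865245  -34.44064547  378.56111523]
0.15 [282.33988084 584.84119941 244.38365699] [ 2.22940462e-01  9.74831532e-01 -9.94782944e-04 -2.10376444e-04] 85.72355596535823
```

View pics/scene0.png

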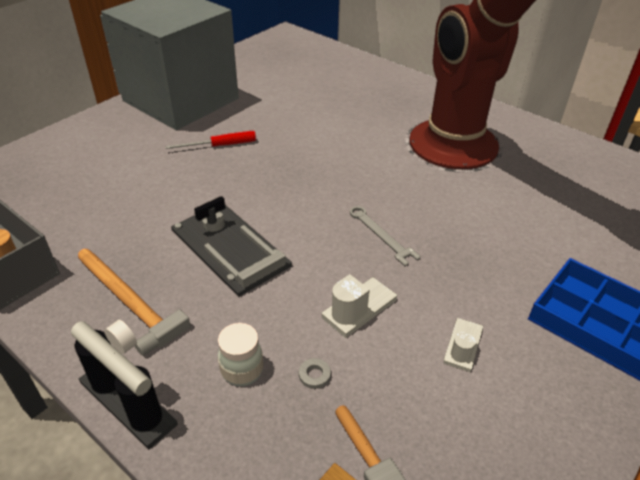

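View pics/side0.png

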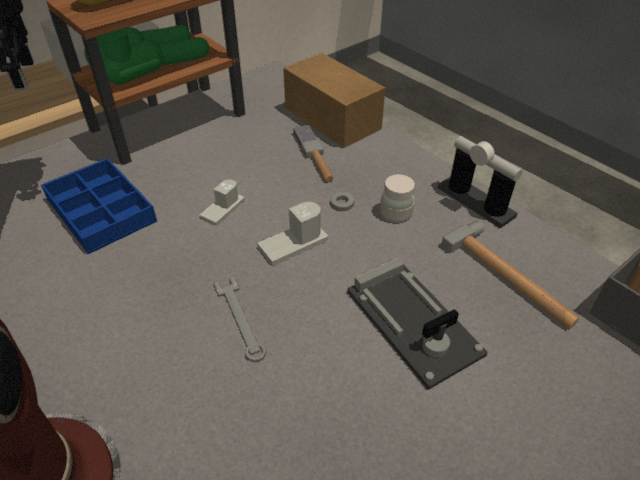

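Scene view: large former at (350,305), small one at (465,345), bed around (230,245) with the fence at its lower right (265,272) and the knob at (210,213). Side view: large former at (293,237), bed (415,318), fence (380,273), knob (438,325). Next I'll enlarge the crops to get corners.

```bash
python3 - <<'E'
import cv2,pickle,numpy as np
d=pickle.load(open("c0.pkl","rb"))
a=d["scene"]["color"];b=d["side"]["color"]
f=lambda im,x,y,w,h:cv2.resize(im[y:y+h,x:x+w],(400,300),interpolation=cv2.INTER_CUBIC)
o=np.vstack([np.hstack([f(a,310,265,100,75),f(b,245,195,100,75)]),np.hstack([f(a,165,190,136,102),f(b,340,255,160,120)*1])])
cv2.imwrite("pics/crop.png",cv2.convertScaleAbs(o,alpha=1.3))
E
```

```text
(no output)
```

View pics/crop.png

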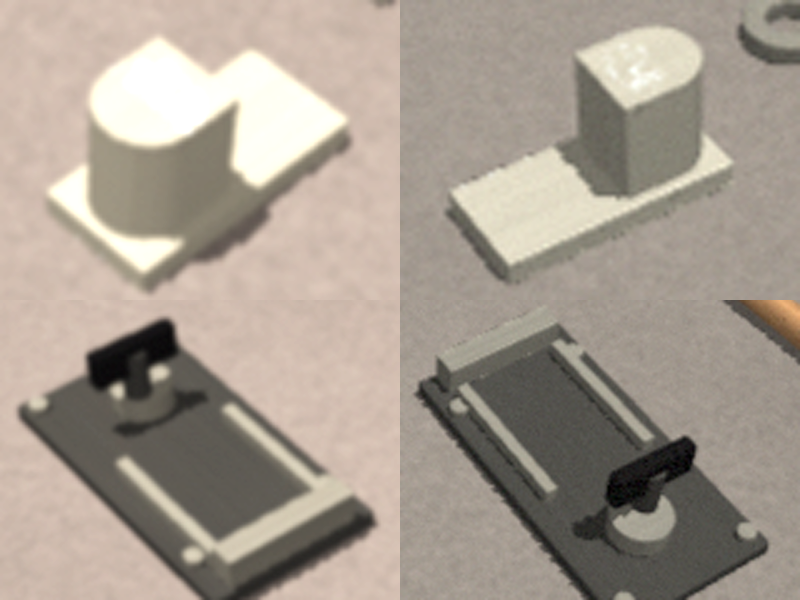

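View pics/wrist0.png

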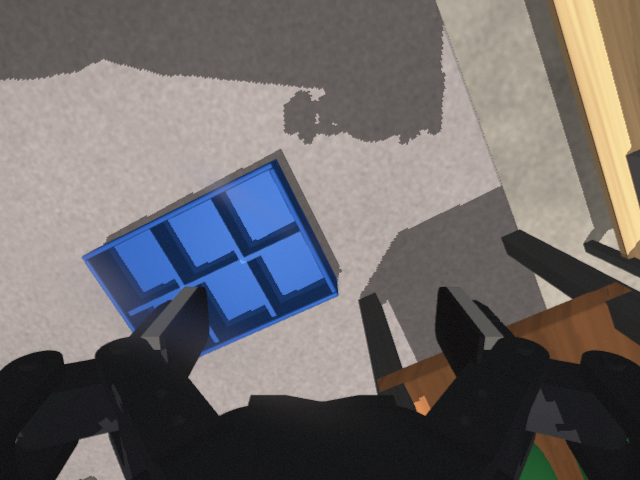

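```bash
cat >h.py <<'E'
import numpy as np,cv2,pickle
from scipy.spatial.transform import Rotation as Ro
def ray(c,p):
    v=np.array([(p[0]-c["cx"])/c["fx"],(p[1]-c["cy"])/c["fy"],1.]);R=np.array(c["R"]);return -R.T@np.array(c["t"]),R.T@v
def onz(c,p,z):
    o,v=ray(c,p);return (o+v*(z-o[2])/v[2]).round(1)
def tri(c1,p1,c2,p2):
    o,v=ray(c1,p1);q,w=ray(c2,p2);k=np.linalg.lstsq(np.c_[v,-w],q-o,rcond=None)[0]
    a,b=o+v*k[0],q+w*k[1];return ((a+b)/2).round(1),np.linalg.norm(a-b).round(1)
E
python3 - <<'E'
from h import *
d=pickle.load(open("c0.pkl","rb"));a,b=d["scene"],d["side"]
A=lambda x,y:(310+x/4,265+y/4);B=lambda x,y:(245+(x-400)/4,195+y/4)
C=lambda x,y:(165+.34*x,190+.34*(y-300));D=lambda x,y:(340+.4*(x-400),255+.4*(y-300))
print("former scene",[onz(a,A(*p),14)[:2] for p in((47,192),(143,272),(348,122),(252,50))])
print("former side",[onz(b,B(*p),14)[:2] for p in((450,197),(508,267),(733,162))])
print("fence scene in-l,in-r,out-r,out-l",[onz(a,C(*p),34)[:2] for p in((213,545),(322,478),(353,493),(232,562))])
print("fence side",[onz(b,D(*p),34)[:2] for p in((437,360),(545,308),(560,325),(448,378))])
print("plate scene L,R",[onz(a,C(*p),12)[:2] for p in((20,410),(374,518))])
print("plate side L,R",[onz(b,D(*p),12)[:2] for p in((420,385),(768,545))])
print("knob",tri(a,C(133,354),b,D(651,472)),onz(a,C(133,354),59),onz(b,D(651,472),59))
print("knob ends scene",onz(a,C(87,354),72),onz(a,C(172,321),72),"side",onz(b,D(609,474),72),onz(b,D(694,440),72))
E
```

```text
former scene [array([588.4, 109.7]), array([595. , 164.1]), array([477.4, 179.2]), array([470.3, 124.5])]
former side [array([474.6, 171. ]), array([468.7, 118.7]), array([588.8, 105.7])]
fence scene in-l,in-r,out-r,out-l [array([628.1, -40.9]), array([547.4, -32.6]), array([544.7, -10.2]), array([630.3, -23.3])]
fence side [array([541. , -17.9]), array([631.1, -30.6]), array([627.4, -48.5]), array([535.8, -34.3])]
plate scene L,R [array([ 611.5, -235.4]), array([535.8,  -2.2])]
plate side L,R [array([530.8, -13.4]), array([ 608.3, -245.7])]
knob (array([ 562.2, -180. ,   57.7]), np.float64(4.0)) [ 562.1 -176.9   59. ] [ 562.9 -181.8   59. ]
knob ends scene [ 590.1 -184.6   72. ] [ 534.5 -169.9   72. ] side [ 533.9 -172.2   72. ] [ 591.8 -187.8   72. ]
```

Crops show the foot's four corners, the bar and the fence clearly. The wrist view only shows the blue tray so far.

Estimates so far:
- **Former:** centre about (532,141), yaw -6.7°.
- **Bed:** x axis about 81°, origin about (571,-124). This matches the fence face being at +60 in the nest frame.
- **Knob:** axis (562,-179), bar at 165°.

```bash
cat >>h.py <<'E'
def go(s,pos,yaw):
    "shift cm / rotvec deg in tool axes to TCP pos with tool z down and tool y at yaw deg"
    R0=Ro.from_quat(s["tcp_rot"]);y=np.radians(yaw)
    Y=np.array([np.cos(y),np.sin(y),0]);Z=np.array([0,0,-1.]);R1=Ro.from_matrix(np.c_[np.cross(Y,Z),Y,Z])
    print("go",(R0.inv().apply(np.array(pos)-s["tool_pos"])/10).round(2),(R0.inv()*R1).as_rotvec(degrees=True).round(2))
E
python3 - <<'E'
from h import *
from workcell import get_state
go(get_state(),(552,139,200),-96.7)
E
```

```text
go [-43.66 -28.42   4.5 ] [-2.0000e-02  1.6000e-01  1.6094e+02]
```

Emit:
{"fn": "move_arm", "kwargs": {
  "rows": [-4,-2.5,0.4,0,0,8.5,0,-8,-5,0.8,0,0,17,0,-12,-7.5,1.2,0,0,25.5,0,-16,-10,1.6,0,0,34,0,-20,-12.5,2,0,0,42.5,0,-24,-15,2.4,0,0,51,0,-28,-17.5,2.8,0,0,59.5,0,-32,-20,3.2,0,0,68,0,-36,-22.5,3.6,0,0,76.5,0,-40,-25,4,0,0,85,0,-43.66,-28.42,4.5,0,0,93.5,0,-43.66,-28.42,4.5,0,0,102,0]
}}

```text
t: 1.35
tool_pos: [554.6, 128.7, 200.4]
tcp_rot: [0.902, 0.431, -0.001, 0.004]
contact_force: [-1.1, -0.9, 0.2]
gripper_width: 85.4
grasp_force: 0.0
```

```bash
python3 - <<'E'
from h import *
from workcell import get_state
s=get_state();print(s["t"],s["joint_positions"]);go(s,(552,139,200),-96.7)
E
```

```text
1.35 [-0.57707764  0.57636298  0.48700292  1.73184917 -0.31848788  0.91264755
 -0.64049699]
go [ 0.64 -0.85  0.03] [ 0.45  0.06 57.73]
```

Emit:
{"fn": "move_arm", "kwargs": {
  "rows": [0,0,0,0,0,8.5,0,0,0,0,0,0,17,0,0,0,0,0,0,25.5,0,0,0,0,0,0,34,0,0,0,0,0,0,42.5,0,0,0,0,0,0,51,0,0,0,0,0,0,58,0,0,0,0,0,0,58,0,0,0,0,0,0,58,0]
}}

```text
t: 2.25
tool_pos: [552.0, 139.8, 200.0]
tcp_rot: [0.999, -0.049, -0.0, 0.0]
contact_force: [0.0, 0.6, 0.2]
gripper_width: 85.3
grasp_force: 0.0
```

```bash
python3 - <<'E'
from h import *
from workcell import get_state,capture
s=get_state();print(s["t"],s["joint_positions"]);go(s,(552,139,200),-96.7)
w=capture("wrist");pickle.dump(w,open("w1.pkl","wb"));cv2.imwrite("pics/w1.png",w["color"])
E
```

```text
2.25 [-0.74810641  0.64274611  0.76379514  1.73596012 -0.52293533  0.97862212
 -1.45091927]
go [0.01 0.08 0.  ] [0.02 0.03 1.11]
```

View pics/w1.png

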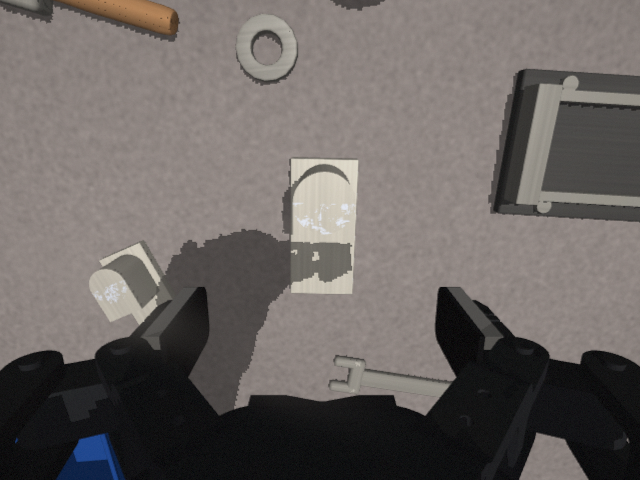

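Wrist view: larger former foot corners at about (291,159), (358,160), (352,294) and (291,294). Smaller former at (125,285), bed fence at (540,145).

```bash
python3 - <<'E'
from h import *
w=pickle.load(open("w1.pkl","rb"))
print([onz(w,p,14)[:2] for p in((291,159),(358,160),(352,294),(291,294))],"block top",[onz(w,p,70)[:2] for p in((322,172),(292,210),(355,210))])
print("small",onz(w,(108,290),46),"fence top",[onz(w,p,34)[:2] for p in((540,84),(560,84),(524,205),(546,205))])
g=cv2.cvtColor(w["color"],cv2.COLOR_BGR2GRAY)
for r in(175,190,205,220):print(r,g[r,280:365:1].tolist())
E
```

```text
[array([594.8, 162. ]), array([588.7, 107.4]), array([470.1, 121.4]), array([475.4, 176.1])] block top [array([588.2, 137.1]), array([563.9, 160.5]), array([559.7, 116.7])]
small [507.7 318.8  46. ] fence top [array([632.3, -27.1]), array([630.9, -41.7]), array([542.7, -19.3]), array([541. , -36.6])]
175 [144, 144, 143, 142, 142, 143, 144, 145, 98, 77, 91, 183, 202, 204, 205, 199, 201, 202, 206, 207, 192, 186, 131, 88, 82, 85, 83, 98, 106, 155, 165, 198, 205, 203, 202, 204, 210, 209, 205, 201, 200, 203, 205, 204, 204, 202, 204, 205, 206, 207, 207, 206, 207, 209, 211, 212, 210, 208, 194, 153, 126, 111, 103, 103, 103, 129, 191, 209, 215, 215, 215, 212, 210, 214, 215, 214, 217, 197, 153, 139, 137, 138, 137, 135, 138]
190 [139, 139, 139, 139, 139, 138, 97, 74, 77, 76, 82, 102, 105, 106, 112, 171, 200, 204, 204, 207, 207, 206, 205, 207, 206, 201, 202, 204, 206, 207, 205, 201, 200, 201, 199, 205, 208, 204, 201, 197, 198, 201, 203, 201, 198, 199, 201, 202, 204, 205, 202, 204, 204, 206, 207, 208, 205, 205, 205, 207, 208, 206, 206, 209, 206, 203, 202, 202, 200, 201, 202, 202, 203, 210, 212, 2
[... 192 characters left out ...]
04, 200, 198, 198, 197, 197, 201, 204, 202, 198, 194, 208, 204, 214, 211, 201, 203, 200, 200, 202, 205, 207, 203, 199, 202, 203, 203, 200, 202, 203, 203, 203, 214, 224, 228, 225, 227, 230, 220, 203, 206, 210, 209, 217, 215, 212, 210, 161, 142, 143, 141, 142, 140, 139, 138, 139]
220 [144, 145, 115, 92, 85, 83, 82, 84, 82, 83, 87, 102, 141, 188, 201, 200, 201, 211, 221, 224, 214, 214, 223, 229, 230, 227, 228, 218, 205, 202, 202, 223, 217, 199, 197, 204, 203, 199, 208, 217, 215, 202, 196, 195, 192, 195, 197, 198, 199, 199, 206, 201, 200, 200, 201, 199, 206, 211, 211, 220, 228, 230, 225, 217, 214, 214, 215, 214, 211, 204, 198, 200, 200, 201, 200, 183, 145, 135, 136, 139, 138, 139, 140, 141, 139]
```

Emit:
{"fn": "move_arm", "kwargs": {
  "rows": [0,0.04,4,0,0,1,0,0,0.04,8,0,0,1,0,0,0.04,11,0,0,1,0,0,0.04,14,0,0,1,0,0,0.04,15.9,0,0,1,0,0,0.04,15.9,0,0,1,0,0,0.04,15.9,0,0,1,1,0,0.04,15.9,0,0,1,1,0,0.04,15.9,0,0,1,1,0,0.04,15.9,0,0,1,1,0,0.04,15.9,0,0,1,1,0,0.04,15.9,0,0,1,1],
  "force": 80
}}

```text
t: 3.5
tool_pos: [553.4, 139.1, 43.0]
tcp_rot: [0.998, -0.059, 0.002, -0.0]
contact_force: [-0.1, 0.5, 5.4]
gripper_width: 43.3
grasp_force: 82.5
```

Emit:
{"fn": "move_arm", "kwargs": {
  "rows": [0,0,-2,0,0,0,1,0,0,-5,0,0,0,1,0,0,-9,0,0,0,1,0,0,-13,0,0,0,1,0,0,-15,0,0,0,1,0,0,-15,0,0,0,1,0,0,-15,0,0,0,1]
}}

```text
t: 4.2
tool_pos: [550.9, 139.7, 190.2]
tcp_rot: [0.998, -0.059, -0.001, -0.0]
contact_force: [-1.1, -0.4, -5.2]
gripper_width: 43.0
grasp_force: 82.1
```

```bash
python3 - <<'E'
from h import *
from workcell import get_state,capture
s=get_state();print(s["t"],s["tool_pos"],s["contact_force"],s["grasp_force"]);go(s,(579,-79,190),-9)
go(s,(579,20,190),-9)
E
```

```text
4.2 [550.89544628 139.68583409 190.16563835] [-1.0578079  -0.41323993 -5.22885768] 82.14596930891275
go [ 5.36 21.39 -0.  ] [ -0.12   0.11 -87.74]
go [ 4.19 11.56  0.  ] [ -0.12   0.11 -87.74]
```

Emit:
{"fn": "move_arm", "kwargs": {
  "rows": [0.4,3.3,-1,0,0,-8,1,0.7,6.5,-1,0,0,-16,1,1,10,-1,0,0,-24,1,1.3,13.5,-1,0,0,-32,1,1.6,17,-1,0,0,-40,1,2,20.5,-1,0,0,-48,1,2.5,24,-1,0,0,-56,1,3.5,27,-1,0,0,-64,1,4.5,29,-1,0,0,-72,1,4.7,30,-1,0,0,-80,1,4.7,30,-1,0,0,-87.7,1,4.7,30,-1,0,0,-87.7,1]
}}

```text
t: 5.4
tool_pos: [561.7, -164.3, 198.6]
tcp_rot: [0.761, 0.648, -0.001, -0.003]
contact_force: [-0.0, -0.2, -3.5]
gripper_width: 43.2
grasp_force: 82.6
```

```bash
python3 - <<'E'
from h import *
from workcell import get_state,capture
s=get_state();print(s["t"],s["tool_pos"],s["joint_positions"],s["grasp_force"]);go(s,(579,-79,190),-9)
w=capture("wrist");pickle.dump(w,open("w2.pkl","wb"));cv2.imwrite("pics/w2.png",w["color"])
E
```

```text
5.4 [ 561.73793288 -164.27865709  198.57157389] [ 0.0548473   0.57949076  0.3088455   1.68018405 -0.21147226  0.92066808
  0.28611103] 82.59739872766659
go [8.69 0.35 0.87] [-0.32 -0.09 -0.16]
```

View pics/w2.png

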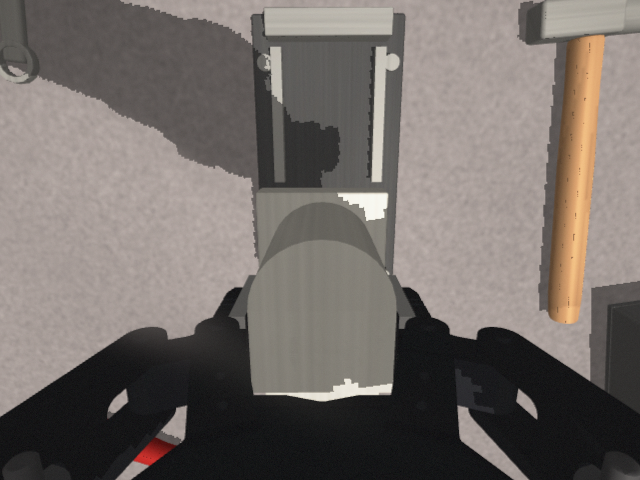

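Wrist view: fence top inner edge along row 33 (columns 265 to 393). Rail inner edges near columns 283 and 373. Held foot's front edge on row 192 (columns 258 to 387), nearly aligned with the bed.

```bash
python3 - <<'E'
from h import *
w=pickle.load(open("w2.pkl","rb"))
g=cv2.GaussianBlur(cv2.cvtColor(w["color"],cv2.COLOR_BGR2GRAY),(3,3),0).astype(int)
for c in(275,300,340,380):print("col",c,g[4:48,c].tolist())
for r in(60,120,170):print("row",r,"L",g[r,264:294].tolist(),"R",g[r,362:392].tolist())
for c in(270,300,330):print("foot",c,g[180:205,c].tolist())
for r in(200,225,250):print("footrow",r,g[r,248:270].tolist(),g[r,375:400].tolist())
E
```

```text
col 275 [162, 160, 152, 150, 165, 178, 181, 182, 182, 180, 179, 178, 179, 179, 178, 176, 176, 175, 176, 179, 182, 183, 183, 179, 176, 175, 175, 176, 176, 172, 156, 124, 93, 82, 82, 81, 81, 83, 88, 91, 92, 100, 131, 171]
col 300 [159, 159, 154, 155, 168, 179, 181, 182, 182, 182, 180, 180, 180, 179, 177, 175, 174, 175, 177, 181, 184, 185, 183, 180, 177, 177, 178, 178, 178, 173, 154, 120, 91, 82, 81, 81, 81, 85, 90, 93, 94, 94, 94, 94]
col 340 [164, 162, 158, 161, 174, 182, 183, 184, 184, 183, 182, 181, 182, 181, 179, 178, 177, 177, 179, 182, 185, 187, 187, 184, 182, 181, 181, 182, 181, 174, 149, 112, 88, 82, 81, 81, 81, 85, 90, 92, 92, 92, 92, 92]
col 380 [159, 159, 159, 165, 178, 185, 185, 185, 184, 183, 181, 181, 182, 182, 181, 179, 179, 179, 181, 183, 186, 187, 187, 186, 184, 184, 184, 185, 184, 175, 145, 105, 85, 82, 81, 81, 81, 83, 87, 89, 89, 98, 132, 175]
row 60 L [104, 119, 151, 164, 147, 137, 155, 178, 187, 189, 189, 189, 189, 190, 190, 190, 172, 128, 95, 90, 91, 92, 93, 94, 94, 94, 94, 93, 92, 92] R [92, 91, 91, 91, 91, 91, 90, 83, 67, 54, 51, 55, 82, 137, 180, 194, 196, 196,
[... 1013 characters left out ...]
163, 140, 114, 101, 97, 100, 112, 123, 127, 128, 128, 129, 130, 129, 129, 128, 127, 127, 127, 129] [245, 245, 245, 246, 246, 246, 246, 246, 246, 246, 245, 227, 182, 130, 103, 98, 97, 95, 94, 94, 100, 125, 155, 170, 173]
footrow 225 [169, 166, 164, 164, 154, 126, 103, 96, 100, 112, 122, 126, 128, 128, 129, 130, 130, 129, 127, 126, 126, 127] [129, 129, 129, 130, 131, 131, 131, 132, 133, 131, 124, 112, 102, 99, 97, 96, 95, 93, 91, 105, 141, 164, 166, 164, 163]
footrow 250 [168, 169, 170, 171, 172, 173, 160, 128, 102, 99, 108, 118, 124, 126, 127, 127, 128, 125, 116, 105, 99, 99] [97, 105, 118, 127, 130, 131, 131, 131, 129, 122, 109, 101, 99, 98, 96, 95, 94, 94, 109, 142, 162, 166, 166, 167, 168]
```

```bash
python3 - <<'E'
from h import *
w=pickle.load(open("w2.pkl","rb"))
f=[onz(w,p,34) for p in((275,35.1),(380,34.4))];print("fence",f,onz(w,(265,35.1),34),onz(w,(393,34.4),34))
L=[onz(w,p,22) for p in((281,60),(284.7,170))];R=[onz(w,p,22) for p in((375,60),(371.3,170))];print("rails",L,R)
zt=198.6-43+14
a=[onz(w,p,zt) for p in((270,192.3),(380,192.2))];b=[onz(w,p,zt) for p in((256,200),(258.5,250))];c=[onz(w,p,zt) for p in((387.3,200),(384.5,250))]
print("foot front",a,"sides",b,c)
print("front bottom",onz(w,(320,187.3),zt-14))
ang=lambda p,q:np.degrees(np.arctan2(*(q-p)[[1,0]])).round(2)
print("fence",ang(*f),"rails",ang(L[1],L[0]),ang(R[1],R[0]),"foot",ang(*a),ang(b[1],b[0]),ang(c[1],c[0]))
E
```

```text
fence [array([549. , -30.9,  34. ]), array([622.2, -42.3,  34. ])] [542.  -29.8  34. ] [631.2 -43.7  34. ]
rails [array([549.2, -45.5,  22. ]), array([ 537. , -126.1,   22. ])] [array([618.4, -56.6,  22. ]), array([ 605.5, -137.1,   22. ])]
foot front [array([ 546.6, -121.1,  169.6]), array([ 592.3, -128.4,  169.6])] sides [array([ 540.1, -123.4,  169.6]), array([ 536.6, -145.4,  169.6])] [array([ 595. , -132.2,  169.6]), array([ 591.2, -154.1,  169.6])]
front bottom [ 567.2 -124.4  155.6]
fence -8.85 rails 81.39 80.9 foot -9.08 80.96 80.16
```

Emit:
{"fn": "move_arm", "kwargs": {
  "rows": [3,0.1,0,0,0,0,1,6,0.2,0,0,0,-0.3,1,8.59,0.33,0,0.3,0,-0.3,1,8.59,0.33,3,0.3,0,-0.3,1,8.59,0.33,6,0.3,0,-0.3,1,8.59,0.33,9,0.3,0,-0.3,1,8.59,0.33,11,0.3,0,-0.3,1,8.59,0.33,12.5,0.3,0,-0.3,1,8.59,0.33,13.4,0.3,0,-0.3,1,8.59,0.33,13.6,0.3,0,-0.3,1,8.59,0.33,13.6,0.3,0,-0.3,1,8.59,0.33,13.6,0.3,0,-0.3,1]
}}

```text
t: 6.65
tool_pos: [580.9, -80.0, 66.1]
tcp_rot: [0.759, 0.651, -0.001, -0.001]
contact_force: [0.9, 0.3, -3.7]
gripper_width: 43.6
grasp_force: 82.7
```

```bash
python3 - <<'E'
from h import *
from workcell import get_state,capture
s=get_state();print(s["t"],s["tool_pos"],s["contact_force"],s["wrist_torque"]);go(s,(579,-80,55),-8.9)
a=capture("scene")["color"];b=capture("side")["color"]
f=lambda im,x,y,w,h:cv2.resize(im[y:y+h,x:x+w],(400,300),interpolation=cv2.INTER_CUBIC)
cv2.imwrite("pics/pl.png",np.hstack([f(a,165,170,160,120),f(b,320,210,200,150)]))
E
```

```text
6.65 [580.92362899 -79.95999625  66.06152362] [ 0.86246313  0.31267078 -3.66630982] [ 0.0430425  -0.04517789  0.00085698]
go [-0.03 -0.19  1.11] [-0.21  0.    0.12]
```

View pics/pl.png

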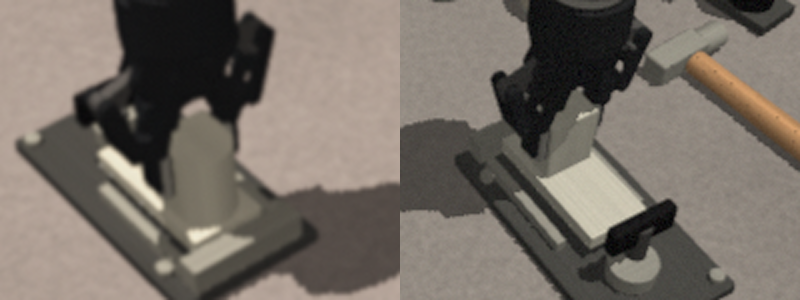

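Both views show the former between the rails, just short of the fence and about 11 mm above the plate.

Emit:
{"fn": "move_arm", "kwargs": {
  "rows": [0,-0.15,0.5,0,0,0,1,0,-0.15,0.9,0,0,0,1,0,-0.15,1.1,0,0,0,1,0,-0.15,1.1,0,0,0,1,0,-0.15,1.1,0,0,0,1]
}}

```text
t: 7.25
tool_pos: [578.3, -79.7, 55.1]
tcp_rot: [0.759, 0.651, -0.002, -0.002]
contact_force: [-3.6, -0.3, 6.3]
gripper_width: 43.4
grasp_force: 83.3
```

Emit:
{"fn": "move_arm", "kwargs": {
  "rows": [0,0,0,0,0,0,0.3,0,0,0,0,0,0,0,0,0,0,0,0,0,0,0,0,0,0,0,0,0,0,0,-3,0,0,0,0,0,0,-7,0,0,0,0,0,0,-11,0,0,0,0,0,0,-13,0,0,0,0,-3,0,-14,0,0,-8,0,-7,0,-14,0,0,-16,0,-10,0,-14,0,0,-24,0,-10,0,-14,0,0,-24,0]
}}

```text
t: 8.45
tool_pos: [562.2, -186.2, 194.7]
tcp_rot: [0.611, 0.792, -0.003, -0.001]
contact_force: [-0.6, -1.4, -0.6]
gripper_width: 85.6
grasp_force: 0.0
```

```bash
python3 - <<'E'
from h import *
from workcell import get_state,capture
s=get_state();print(s["t"],s["tool_pos"],s["gripper_width"]);go(s,(562.3,-179,140),75);go(s,(562.3,-179,62),75)
w=capture("wrist");pickle.dump(w,open("w3.pkl","wb"));cv2.imwrite("pics/w3.png",w["color"])
E
```

```text
8.45 [ 562.20015607 -186.24574406  194.74517274] 85.57938209192115
go [0.71 0.23 5.47] [-4.100e-01 -5.000e-02 -6.029e+01]
go [ 0.74  0.28 13.27] [-4.100e-01 -5.000e-02 -6.029e+01]
```

View pics/w3.png

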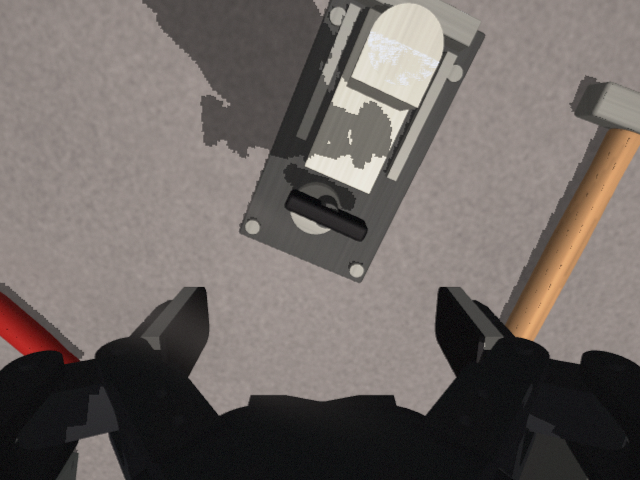

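Wrist view: former stands between the rails with its heel at the fence. Bar ends near (288,198) and (364,234), centre (326,214). Measuring the bar's centre and angle.

```bash
python3 - <<'E'
from h import *
w=pickle.load(open("w3.pkl","rb"))
g=cv2.cvtColor(w["color"],cv2.COLOR_BGR2GRAY)
m=np.zeros_like(g);m[180:250,275:380]=(g[180:250,275:380]<42)*255
k=max(cv2.findContours(m,cv2.RETR_EXTERNAL,cv2.CHAIN_APPROX_NONE)[0],key=cv2.contourArea)
r=cv2.minAreaRect(k);bx=cv2.boxPoints(r);print(r,bx)
vx,vy,x0,y0=cv2.fitLine(k,cv2.DIST_L2,0,.01,.01).ravel();c=np.array([x0,y0]);v=np.array([vx,vy])
for z in(59,72):
    P=onz(w,r[0],z);q=onz(w,np.array(r[0])+v*35,z)-onz(w,np.array(r[0])-v*35,z);print(z,P,np.degrees(np.arctan2(q[1],q[0])))
print("foot rear",onz(w,(305,168),26),onz(w,(371,193),26))
E
```

```text
((328.6448974609375, 210.03280639648438), (86.94951629638672, 32.28554916381836), 24.075498580932617) [[282.36676 207.03621]
 [295.53735 177.55922]
 [374.92303 213.0294 ]
 [361.75244 242.5064 ]]
59 [ 564.4 -176.4   59. ] -16.601246987170832
72 [ 563.6 -173.6   72. ] -16.61904623466069
foot rear [ 540.2 -155.6   26. ] [ 595.6 -161.3   26. ]
```

Emit:
{"fn": "move_arm", "kwargs": {
  "rows": [0.2,0.1,1,0,0,-8.5,0,0.4,0.2,2,0,0,-17,0,0.6,0.2,3,0,0,-25.5,0,0.77,0.3,4,0,0,-34,0,0.77,0.3,5,0,0,-42.5,0,0.77,0.3,5,-0.4,0,-51,0,0.77,0.3,5,-0.4,0,-59,0,0.77,0.3,5,-0.4,0,-59,0,0.77,0.3,5,-0.4,0,-59,0,0.77,0.3,5,-0.4,0,-59,0]
}}

```text
t: 9.5
tool_pos: [565.0, -169.6, 144.3]
tcp_rot: [0.138, 0.99, 0.003, -0.001]
contact_force: [0.1, -0.5, -0.1]
gripper_width: 85.6
grasp_force: 0.0
```

```bash
python3 - <<'E'
from h import *
from workcell import get_state,capture
s=get_state();print(s["t"],s["tool_pos"],s["joint_positions"]);go(s,(562.5,-178.5,57),74)
E
```

```text
9.5 [ 565.04178729 -169.63961882  144.3453119 ] [ 0.32745003  0.63691596 -0.11254593  1.7162899   0.08609352  0.79498643
  1.47049633]
go [-0.01 -0.97  8.73] [ 0.31 -0.11  0.15]
```

Emit:
{"fn": "move_arm", "kwargs": {
  "rows": [0,-0.97,0,0.3,0,0,0,0,-0.97,3,0.3,0,0,0,0,-0.97,6,0.3,0,0,0,0,-0.97,8,0.3,0,0,0,0,-0.97,8.73,0.3,0,0,0,0,-0.97,8.73,0.3,0,0,0,0,-0.97,8.73,0.3,0,0,0]
}}

```text
t: 10.2
tool_pos: [562.9, -179.8, 57.9]
tcp_rot: [0.137, 0.991, -0.0, -0.0]
contact_force: [1.0, -1.2, 1.1]
gripper_width: 85.0
grasp_force: 0.0
```

```bash
python3 - <<'E'
from h import *
from workcell import get_state,capture
s=get_state();print(s["t"],s["tool_pos"],s["contact_force"]);go(s,(562.5,-178.5,57),74)
w=capture("wrist");cv2.imwrite("pics/w4.png",w["color"])
E
```

```text
10.2 [ 562.90082141 -179.75868246   57.90205618] [ 0.99972689 -1.23682098  1.11990336]
go [0.07 0.11 0.09] [-0.02 -0.    0.2 ]
```

View pics/w4.png

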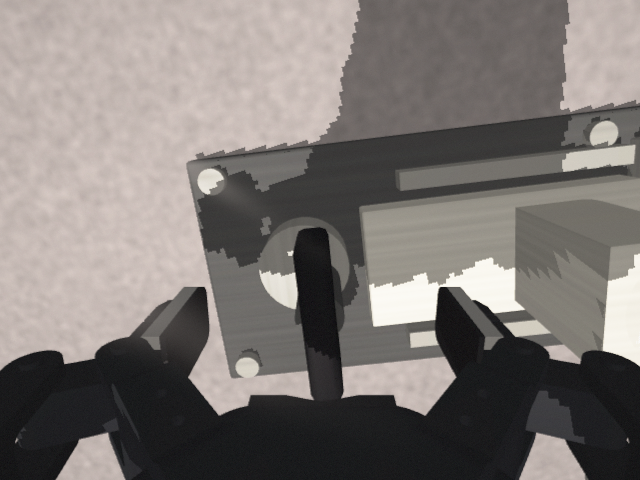

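Bar runs from (312,230) to (328,395), centred between the fingers. Closing.

Emit:
{"fn": "move_arm", "kwargs": {
  "rows": [0,0.05,0,0,0,0,1,0,0.05,0,0,0,0,1,0,0.05,0,0,0,0,1,0,0.05,0,0,0,0,1,0,0.05,0,0,0,0,1,0,0.05,0,0,0,0,1,0,0.05,0,0,0,0,1,0,0.05,0,0,0,0,1],
  "force": 60
}}

```text
t: 11.05
tool_pos: [561.9, -180.3, 57.5]
tcp_rot: [0.138, 0.99, -0.001, -0.001]
contact_force: [-2.8, -3.0, 5.7]
gripper_width: 15.5
grasp_force: 58.7
```

Emit:
{"fn": "move_arm", "kwargs": {
  "rows": [0,0,0,0,0,4,1,0,0,0,0,0,8,1,0,0,0,0,0,12,1,0,0,0,0,0,16,1,0,0,0,0,0,20,1,0,0,0,0,0,25,1,0,0,0,0,0,30,1,0,0,0,0,0,30,1],
  "force": 80
}}

```text
t: 11.85
tool_pos: [562.3, -179.8, 57.5]
tcp_rot: [0.39, 0.921, -0.001, -0.0]
contact_force: [-1.0, -2.6, 6.3]
gripper_width: 14.7
grasp_force: 78.2
```

```bash
python3 - <<'E'
from h import *
from workcell import get_state
s=get_state();print(s["t"],s["tool_pos"],s["contact_force"],s["wrist_torque"],s["gripper_width"]);go(s,(562,-180,57.5),2)
E
```

```text
11.85 [ 562.25337156 -179.75407054   57.5096401 ] [-1.04053923 -2.62076705  6.26198607] [-0.5622152   0.50787274 -0.01605699] 14.708292395876803
go [-0.   -0.04  0.  ] [-1.100e-01  3.000e-02  4.212e+01]
```

Emit:
{"fn": "move_arm", "kwargs": {
  "rows": [0,0,0,0,0,4,1,0,0,0,0,0,9,1,0,0,0,0,0,14,1,0,0,0,0,0,19,1,0,0,0,0,0,24,1,0,0,0,0,0,28,1,0,0,0,0,0,31,1,0,0,0,0,0,31,1,0,0,0,0,0,31,1],
  "force": 110
}}

```text
t: 12.75
tool_pos: [562.8, -179.5, 57.7]
tcp_rot: [0.621, 0.784, -0.0, 0.0]
contact_force: [-2.0, -2.7, 6.5]
gripper_width: 14.2
grasp_force: 107.6
```

```bash
python3 - <<'E'
from h import *
from workcell import get_state
s=get_state();print(s["t"],s["tool_pos"],s["contact_force"],s["wrist_torque"],s["gripper_width"],s["joint_torque"]);go(s,(562,-180,57.5),2)
E
```

```text
12.75 [ 562.80358516 -179.48236605   57.65850551] [-1.9575573  -2.67466677  6.46660818] [-0.4074923   0.32542124  0.03323094] 14.154599396917485 [-1.50641352e+00 -4.29978633e+01  1.34694904e+00 -1.01500762e+01
 -4.41585761e-01 -1.36559838e-01 -4.76990797e-03]
go [-0.03 -0.09  0.02] [-0.02  0.05 11.21]
```

Emit:
{"fn": "move_arm", "kwargs": {
  "rows": [0,0,0,0,0,2,1,0,0,0,0,0,4,1,0,0,0,0,0,6,1,0,0,0,0,0,8,1,0,0,0,0,0,8,1]
}}

```text
t: 13.25
tool_pos: [563.0, -179.5, 57.7]
tcp_rot: [0.674, 0.739, -0.0, 0.0]
contact_force: [-0.5, -1.8, 4.2]
gripper_width: 14.5
grasp_force: 107.6
```

```bash
python3 - <<'E'
from h import *
from workcell import get_state,capture
s=get_state();print(s["t"],s["tool_pos"],s["contact_force"],s["wrist_torque"],s["gripper_width"],s["joint_torque"][6]);go(s,(562,-180,57.5),2)
w=capture("wrist");cv2.imwrite("pics/w5.png",w["color"])
E
```

```text
13.25 [ 562.96310598 -179.45691554   57.65292704] [-0.54212945 -1.79707846  4.20343747] [-0.38290439  0.30328129  0.00685341] 14.460930075973605 -0.07796211401000619
go [-0.05 -0.1   0.02] [-0.    0.06  3.21]
```

View pics/w5.png

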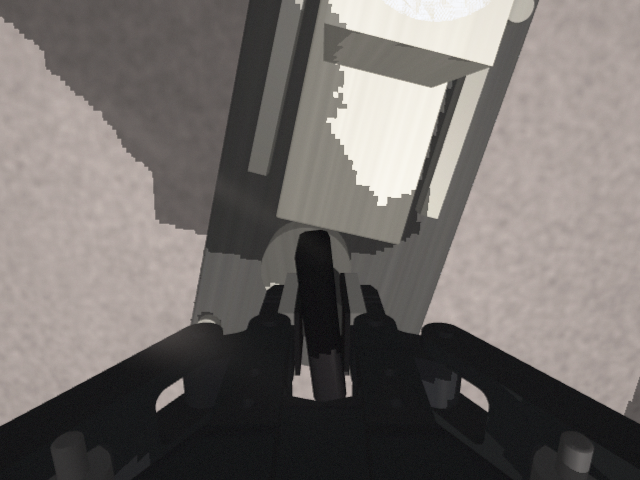

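The bar is gripped and lags about 5° in the picture. The lobe is close to the foot's rear edge at (340,230), so I'll keep turning and watch the torque.

Emit:
{"fn": "move_arm", "kwargs": {
  "rows": [0,0,0,0,0,2,1,0,0,0,0,0,4,1,0,0,0,0,0,4,1]
}}

```text
t: 13.6
tool_pos: [563.0, -179.5, 57.6]
tcp_rot: [0.699, 0.715, -0.0, 0.001]
contact_force: [-1.3, -2.5, 6.7]
gripper_width: 14.2
grasp_force: 107.6
```

```bash
cat >st.py <<'E'
from h import *
from workcell import get_state
s=get_state();print(s["t"],s["tool_pos"].round(1) if hasattr(s["tool_pos"],"round") else s["tool_pos"],s["contact_force"],s["wrist_torque"],s["gripper_width"],s["joint_torque"][6]);go(s,(562,-180,57.5),2)
E
python3 st.py
```

```text
13.6 [ 563.  -179.5   57.6] [-1.26811465 -2.47656292  6.70444311] [-0.51218468  0.28744841  0.23929259] 14.20874864458963 -0.290587842464447
go [-0.05 -0.11  0.01] [ 0.    0.08 -0.71]
```

Emit:
{"fn": "move_arm", "kwargs": {
  "rows": [0,0,0,0,0,1.5,1,0,0,0,0,0,3,1,0,0,0,0,0,3,1]
}}

```text
t: 13.9
tool_pos: [563.0, -179.6, 57.6]
tcp_rot: [0.717, 0.697, -0.001, 0.001]
contact_force: [-1.5, -1.8, 5.2]
gripper_width: 14.2
grasp_force: 107.9
```

```bash
python3 st.py
```

```text
13.9 [ 563.  -179.6   57.6] [-1.46225833 -1.83801107  5.16960362] [-0.51693604  0.28605941  0.62128044] 14.219563585000417 -0.6059054844081402
go [-0.04 -0.1   0.01] [-0.    0.11 -3.59]
```

Torque is rising (0.62 N m), so I'll add a little more.

Emit:
{"fn": "move_arm", "kwargs": {
  "rows": [0,0,0,0,0,1.5,1,0,0,0,0,0,3,1,0,0,0,0,0,3.5,1,0,0,0,0,0,3.5,1]
}}

```text
t: 14.3
tool_pos: [563.0, -179.8, 57.7]
tcp_rot: [0.737, 0.676, -0.001, 0.001]
contact_force: [-2.3, -3.9, 6.5]
gripper_width: 14.3
grasp_force: 110.3
```

```bash
python3 st.py
```

```text
14.3 [ 563.  -179.8   57.7] [-2.33285451 -3.93276751  6.52974724] [-0.50542488  0.22309473  1.08863125] 14.340631175486795 -1.1047489196062088
go [-0.03 -0.1   0.02] [-0.01  0.16 -6.89]
```

Emit:
{"fn": "move_arm", "kwargs": {
  "rows": [0,0,0,0,0,0,0.7,0,0,0,0,0,0,0.5,0,0,0,0,0,0,0.3,0,0,0,0,0,0,0.3,0,0,0,0,0,0,0.3,0,0,-3,0,0,0,0.3,0,0,-7,0,0,0,0.3,0,0,-11,0,0,0,0.3,-3,0,-14,0,0,0,0.3,-6,0,-16,0,0,0,0.3,-6,0,-16,0,0,0,0.3]
}}

```text
t: 15.4
tool_pos: [556.8, -246.0, 221.1]
tcp_rot: [0.742, 0.671, -0.001, 0.004]
contact_force: [-0.1, -0.3, 0.4]
gripper_width: 59.9
grasp_force: 0.0
```

```bash
python3 st.py; python3 - <<'E'
from h import *
from workcell import capture
a=capture("wrist")["color"];b=capture("side")["color"]
f=lambda im,x,y,w,h:cv2.resize(im[y:y+h,x:x+w],(400,300),interpolation=cv2.INTER_CUBIC)
cv2.imwrite("pics/fin.png",np.hstack([f(a,0,0,640,480),f(b,335,225,160,120)]))
E
```

```text
15.4 [ 556.8 -246.   221.1] [-0.08119281 -0.28421799  0.42360686] [-0.00706709  0.0456962   0.01867656] 59.910698884061794 0.11165767908096313
go [ 6.74 -0.23 16.31] [ 0.28  0.44 -7.75]
```

View pics/fin.png

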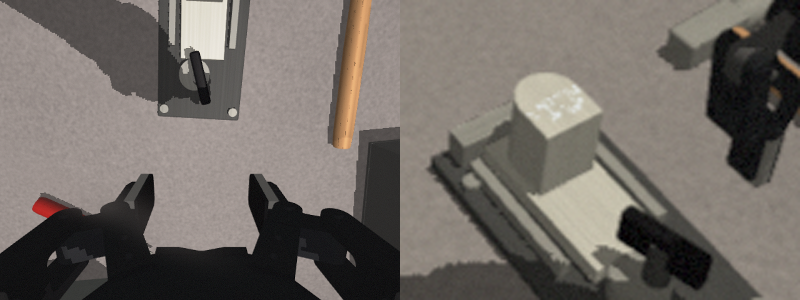

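The picture shows the former seated against the fence with the bar about 12° off the bed's x axis, which is about 1.53 rad. The lobe is on the foot and the gripper is clear.

```bash
python3 -c "
from workcell import sign_off
print(sign_off())"
```

```text
the job is handed in; nothing more can be done
None
```

I stood the larger former in the bed with its heel block at the fence, clamped it with a last twist of about 1.1 N m, let go, left the smaller former alone and handed the job in at about 15.5 s; no verdict came back, and the cam's holding force was not measured after release.

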